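# Snap the lid of the food box shut all round

### The arm

A 6-joint arm with a two-finger parallel gripper is mounted at the origin on the work surface. World frame = base frame: x ahead of the robot, y to its left, z up, the work surface at z = 0. Lengths are in m, angles in rad, forces in N, time in s.
With the tool pointing down it reaches from about 0.325 to 0.775 m from the base axis. Payload 5.5 kg.
Tool frame: the origin (TCP) lies midway between the tips of the shut fingers; the grasp point (between the pads) lies 19 mm behind it (manip.grip_point_offset is the distance from the TCP to the grasp point, in m); z points along the fingers, y is the line along which they close (so a half turn about z gives the same grasp; the last joint's range is limited). The gripper opens to 88 mm and grips with 3 to 60 N. Pads are 20 mm wide; open, the fingers measure 115 mm over their backs; the gripper's body (75 mm by 178 mm) begins 61 mm behind the grasp point.
Start: joints at [-1.189, 0.091, 1.231, -0, 1.82, -0.057], TCP at [0.255, -0.543, 0.223] pointing down, gripper open.
Joint ranges: [-2.87, 2.87], [-0.86, 2.18], [0.17, 2.46], [-1.51, 4.65], [0.06, 2.69], [-2.65, 2.65]. Speed limits (rad/s): [2.57, 2.57, 3.01, 3.14, 3.14, 3.14].

### API

Orientations are given as a 3x3 rotation matrix whose columns are the frame's x, y, z axes.
In Python, from bench import manip gives the robot as it stands.
- The arm moves only by the shell command python3 -m crank 'ROWS' [FORCE]. ROWS is JSON, a list that holds one entry, the list of rows, each a list of 7 numbers: the shift along the tool's x, y, z in mm, then the turn, a rotation vector about the tool's x, y, z in rad, then the finger opening in mm, from 0 to 87.8. A call has 1 to 8 rows; each row shifts and turns the commanded pose from where the row before left it, along the tool's axes as they then stand; what a row does not reach is not made up. A row lasts 1/12 s, in which the tool goes at most 41.7 mm and 7.16 degrees, less where a joint would pass 70% of its speed; a pose out of reach is approached as far as the arm can. A call is refused whole if a number of a shift passes 41.7 or a number of a turn 0.125, either way. A call with a gripper value outside its range is refused whole. The fingers move at their own pace and stop on an object; FORCE is the grip in N (left out, the last holds). Time passes only in rows, so rows that do not move let the fingers close. It gives the time, the measured TCP pose, the force, the opening and the grip force at its end, in the units of the state.
- manip.get_state(): the state, without advancing time (a new reading comes with each control period).
- manip.get_image(name): name is "side" or "top" or "wrist"; returns a dict with "color" (384x512x3 uint8, red, green, blue), "intrinsics" (3x3 intrinsics, pixels), "view" (4x4, takes a point from world to camera coordinates). Camera axes: x right, y down, z forward; pixel columns grow to the right and rows downward; lengths in m; the calibration is good to about 2 mm. A picture is of the moment at which its call begins. There is no depth.
- manip.job_done(): hands the job in; it is judged then, once.
The state is a dict: "time": time; "qpos": joint angles; "joint_velocities": joint speeds; "joint_efforts": joint torques, N m; "ee_pos": TCP position; "eef_rot": TCP orientation; "contact_force": force on the tool from outside, world axes, zero at the start; "moment": the same for the moment, N m; "gripper_width": finger opening in m; "grasp_force": force on a finger pad.
Only numpy, scipy, OpenCV 4.12 (cv2) and the standard library are available. Lean on these libraries where they do the work, as an engineer would, in place of code of your own. Each camera call takes 0.05 s, during which the arm holds its last target. There are 200 camera calls.

### The job

The lid has only been laid on the rectangular food box: its four corners still stand up. Press the rim down at every corner with the fingertips until all four have clicked shut. Do not pick the box up or push it away from where it stands, and leave the things around it alone.

Things in the scene. Friction and masses are not known exactly. Their poses are not given: they have to be found in the camera images.
- food_box: White rectangular food box with grey press-on lid, loose, about 0.8 kg. Lid 150 mm along its x, 200 along its y, corners rounded 24 mm. Origin: centre of its underside, z up. Shut, the lid's rim is 85 mm high all round. The lid's middle, a diamond with its tips at the middles of the sides, is fixed at 83 mm; the four corner sections outside it bend up and down along the diamond's sides.
- near_left_press (a point): Spot to press on the near left corner of the lid, moving with it: on top of the 11 mm wide raised rim, 10 mm in from the corner's rounded tip. Shut, it lies at (-61, +86) mm in x, y of the box, 85 mm above its underside; while the corner stands up it is 7 to 9 mm higher.
- near_left (a joint): Bend of the lid's near left corner (near = -x, left = +y side of the box), rad: 0 clicked shut, 0.17 to 0.23 standing up, limp. Pressed at its spot it drops to 0.17, resists up to about 13 N as its catch slides over the lip, gives way 2 to 3 mm further down and snaps to 0 by itself. Shut, it stays shut, firm against the tub; let go earlier, it stays up.
- near_right_press (a point): Spot to press on the near right corner of the lid, moving with it: on top of the 11 mm wide raised rim, 10 mm in from the corner's rounded tip. Shut, it lies at (-61, -86) mm in x, y of the box, 85 mm above its underside; while the corner stands up it is 7 to 9 mm higher.
- near_right (a joint): Bend of the lid's near right corner (near = -x, left = +y side of the box), rad: 0 clicked shut, 0.17 to 0.23 standing up, limp. Pressed at its spot it drops to 0.17, resists up to about 13 N as its catch slides over the lip, gives way 2 to 3 mm further down and snaps to 0 by itself. Shut, it stays shut, firm against the tub; let go earlier, it stays up.
- far_left_press (a point): Spot to press on the far left corner of the lid, moving with it: on top of the 11 mm wide raised rim, 10 mm in from the corner's rounded tip. Shut, it lies at (+61, +86) mm in x, y of the box, 85 mm above its underside; while the corner stands up it is 7 to 9 mm higher.
- far_left (a joint): Bend of the lid's far left corner (near = -x, left = +y side of the box), rad: 0 clicked shut, 0.17 to 0.23 standing up, limp. Pressed at its spot it drops to 0.17, resists up to about 13 N as its catch slides over the lip, gives way 2 to 3 mm further down and snaps to 0 by itself. Shut, it stays shut, firm against the tub; let go earlier, it stays up.
- far_right_press (a point): Spot to press on the far right corner of the lid, moving with it: on top of the 11 mm wide raised rim, 10 mm in from the corner's rounded tip. Shut, it lies at (+61, -86) mm in x, y of the box, 85 mm above its underside; while the corner stands up it is 7 to 9 mm higher.
- far_right (a joint): Bend of the lid's far right corner (near = -x, left = +y side of the box), rad: 0 clicked shut, 0.17 to 0.23 standing up, limp. Pressed at its spot it drops to 0.17, resists up to about 13 N as its catch slides over the lip, gives way 2 to 3 mm further down and snaps to 0 by itself. Shut, it stays shut, firm against the tub; let go earlier, it stays up.
- spoon: Wooden spoon, 250 mm long and up to 52 mm wide, 25 mm high, lying in front of the box. Origin at the middle of its length, on the worktop, handle to its -x. Not part of the job.
- mug: White mug, 80 mm across and 90 mm high, its handle on its +y side. Origin at the centre of its underside. Not part of the job.
- bowl: Blue bowl, 124 mm across and 55 mm high. Origin at the centre of its underside. Not part of the job.
- round_tub: Small round white tub with its lid on, 102 mm across and 74 mm high. Origin at the centre of its underside. Not part of the job.
- jar: Glass storage jar with a copper lid, 80 mm across and 105 mm high. Origin at the centre of its underside. Not part of the job.
- shaker: Wooden salt shaker with a steel top, 48 mm across and 93 mm high. Origin at the centre of its underside. Not part of the job.

How it is judged:
At the end, for the whole second after the job is handed in: All four lid corners are clicked shut (joints below 0.025 rad, within about 1 mm of flush); the box stands flat and still on the worktop (tilt under 0.05 rad) within 40 mm of where it was; the six things around it are within 30 mm of where they were (value of joint each of near_left, near_right, far_left, far_right below 0.025 rad and height (world z) of food_box below 0.006 m and angle between food_box's own z axis and vertical below 0.05 rad and distance of food_box from where it was at the start of the episode below 0.04 m and linear speed of food_box below 0.02 m/s and distance of each of spoon, mug, bowl, round_tub, jar, shaker from where it was at the start of the episode below 0.03 m); the robot touches nothing.
It fails at once if the food box is lifted (more than 12 mm) or tipped (more than 0.2 rad) (height (world z) of food_box above 0.012 m or angle between food_box's own z axis and vertical above 0.2 rad).
It fails at once if the food box is pushed more than 50 mm from where it stood (distance of food_box from where it was at the start of the episode above 0.05 m).
It fails at once if a bystander is lifted (more than 15 mm) or shifted (more than 40 mm) (height (world z) of any of spoon, mug, bowl, round_tub, jar, shaker above 0.015 m or distance of any of spoon, mug, bowl, round_tub, jar, shaker from where it was at the start of the episode above 0.04 m).
It fails at once if the arm or the gripper's body, not the fingers, presses on the food box (contact force between the arm and food_box above 3 N).
It also fails if it takes over 45 s, if anything falls off the work surface, if the arm or the gripper's body presses on something with over 40 N, if the wrist force passes 120 N, or if a joint passes its speed limit or range.

## Working session

There is one attempt and no reset: what is moved stays moved. The work goes in short steps, Python scripts to look and compute and a shell command to move; the robot and the scene stay as the last step left them, time stands still between calls to the robot, and variables do not carry over. Pictures are saved under pics/ and viewed, at most 10 in all, crops included, and the job is handed in when it is done.

```bash
mkdir -p pics
cat > h.py <<'E'
import numpy as np, cv2
from bench import manip
def shot(n,f):
    d=manip.get_image(n); cv2.imwrite(f'pics/{f}.png',d['color'][:,:,::-1]); np.savez(f'pics/{f}.npz',K=d['intrinsics'],V=d['view']); return d
def ray(K,V,u,v,z):
    R=V[:3,:3];c=-R.T@V[:3,3];r=R.T@np.linalg.inv(K)@[u,v,1];return c+r*(z-c[2])/r[2]
def proj(K,V,p):
    q=K@(V[:3,:3]@np.array(p)+V[:3,3]);return q[:2]/q[2]
E
python3 - <<'E'
from h import *
for n in('top','side'):
    d=shot(n,n+'0');V=d['view'];print(n,-V[:3,:3].T@V[:3,3],d['intrinsics'][0])
s=manip.get_state();print(s)
E
```

```text
top [0.46041585 0.07241875 0.95599618] [409.85609754   0.         253.73326728]
side [ 0.4997005  -0.79995628  0.86681088] [474.94909226   0.         254.76480375]
{'time': 0.1, 'qpos': array([-1.18869376e+00,  9.17803903e-02,  1.23173620e+00,  4.67019046e-06,
        1.81979352e+00, -5.67052446e-02]), 'joint_velocities': array([ 0.00118454, -0.00079731, -0.00206618, -0.00037491,  0.00032717,
       -0.00022398]), 'joint_efforts': array([ 1.67483970e-03, -4.47857666e+01, -4.07570386e+01,  7.00493879e-02,
        2.84690276e-02, -1.31394409e-04]), 'ee_pos': array([ 0.25481747, -0.54291826,  0.22163837]), 'eef_rot': array([[ 9.05258366e-01,  4.24861019e-01, -6.36192701e-04],
       [ 4.24861483e-01, -9.05256966e-01,  1.59528740e-03],
       [ 1.01857555e-04, -1.71444104e-03, -9.99998525e-01]]), 'contact_force': array([-0.30263011,  0.54342992,  0.09589906]), 'moment': array([-0.04734709,  0.02808262, -0.04668478]), 'grasp_force': 0.0, 'gripper_width': 0.08742664124240551}
```

View pics/top0.png

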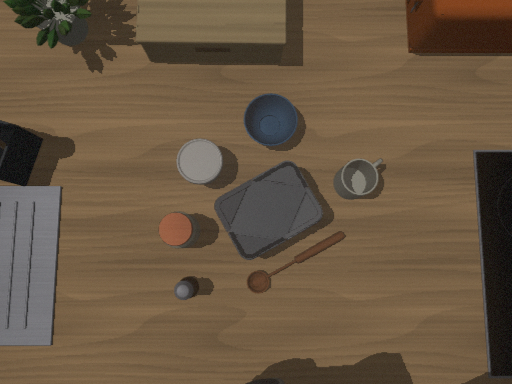

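View pics/side0.png

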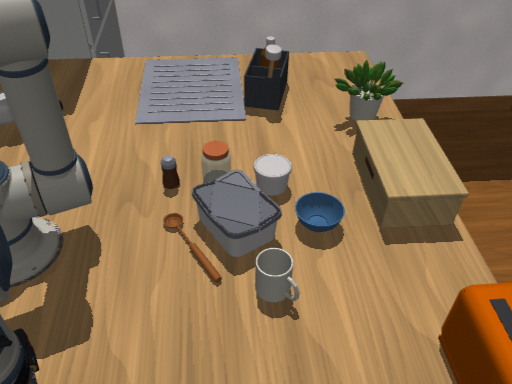

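The top view shows the grey lid centred near (268,210). Its corners are near left ~(250,258), near right ~(322,212), far left ~(216,208) and far right ~(292,163). The spoon lies in front of it, the mug to its right at (357,180), the bowl at (271,120), the round tub at (200,161) and the jar at (176,229). The side view agrees: the lid is centred near (237,203), with its corners raised.

Run:
```python
from h import *
im=cv2.imread('pics/top0.png');z=np.load('pics/top0.npz');K,V=z['K'],z['V']
hsv=cv2.cvtColor(im,cv2.COLOR_BGR2HSV)
m=((hsv[...,1]<70)&(hsv[...,2]<130)&(hsv[...,2]>35)).astype(np.uint8)
m=cv2.morphologyEx(m,cv2.MORPH_OPEN,np.ones((3,3)));m=cv2.morphologyEx(m,cv2.MORPH_CLOSE,np.ones((7,7)))
n,l,st,c=cv2.connectedComponentsWithStats(m);k=l[210,268];m=(l==k).astype(np.uint8);print(st[k],c[k])
ct=max(cv2.findContours(m,0,1)[0],key=cv2.contourArea)[:,0]
P=np.array([ray(K,V,u,v,.09)[:2] for u,v in ct],np.float32)
r=cv2.minAreaRect(P*1000);print(r);b=cv2.boxPoints(r);print(b)
C=b.mean(0)/1000
# y axis: long side pointing world +y-ish
e=[b[1]-b[0],b[2]-b[1]];y=max(e,key=np.linalg.norm);y=y/np.linalg.norm(y);y*=np.sign(y[1]);x=np.array([y[1],-y[0]])
print('C',C,'x',x,'y',y,'yaw',np.arctan2(x[1],x[0]))
S=cv2.imread('pics/side0.png');zs=np.load('pics/side0.npz')
T=im.copy()
for nm,a,bb in(('nl',-61,86),('nr',-61,-86),('fl',61,86),('fr',61,-86)):
    p=C+x*a/1e3+y*bb/1e3;print(nm,p,np.hypot(*p))
    for I,q in((T,z),(S,zs)):
        u=proj(q['K'],q['V'],[*p,.093]);cv2.drawMarker(I,tuple(int(round(t)) for t in u),(0,0,255),0,5,1)
cv2.drawContours(T,[ct[:,None]],-1,(0,255,0),1)
A=cv2.resize(T[140:280,190:340],None,fx=2.6,fy=2.6);B=cv2.resize(S[150:290,160:310],None,fx=2.6,fy=2.6)
cv2.imwrite('pics/chk.png',np.hstack([A,B]))
for nm,u,v,h in(('mug',360,177,.09),('bowl',271,120,.055),('tub',200,161,.074),('jar',176,229,.105)):print(nm,ray(K,V,u,v,h))
```

```text
[ 214  160  109  100 6585] [268.14745634 209.64646925]
((538.6071166992188, 36.17089080810547), (151.6627960205078, 201.32643127441406), 29.161537170410156)
[[423.33685   87.124344]
 [521.4379   -88.68384 ]
 [653.8774   -14.782562]
 [555.7763   161.02562 ]]
C [0.5386071  0.03617089] x [0.8732493  0.48727366] y [-0.48727366  0.8732493 ] yaw 0.50896496
nl [0.4434334  0.08154663] 0.4508692
nr [ 0.52724445 -0.06865224] 0.53169525
fl [0.5499698  0.14099403] 0.5677553
fr [ 0.63378084 -0.00920485] 0.63384765
mug [ 0.60820247 -0.16075553  0.09      ]
bowl [0.7448289  0.02796141 0.055     ]
tub [0.64564471 0.18484061 0.074     ]
jar [0.49576255 0.22790944 0.105     ]
```

View pics/chk.png

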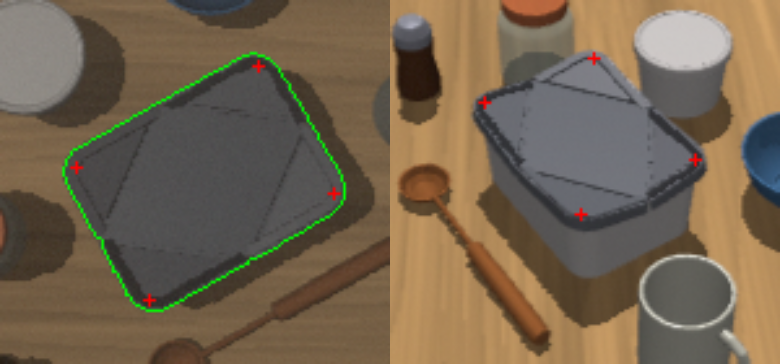

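The fitted lid measures 151.7 × 201.3 mm against 150 × 200 given, and the markers sit on the rim corners in both views. Next I move over the near right corner with the fingers shut.

```bash
python3 -m crank '[[[32,-22.4,0,0,0,0,0],[32,-22.4,0,0,0,0,0],[32,-22.4,0,0,0,0,0],[32,-22.4,0,0,0,0,0],[32,-22.4,0,0,0,0,0],[32,-22.4,0,0,0,0,0],[32,-22.4,0,0,0,0,0],[32,-22.4,0,0,0,0,0]]]' 10
python3 -m crank '[[[32,-22.4,0,0,0,0,0],[32,-22.4,0,0,0,0,0],[32,-22.4,0,0,0,0,0],[32,-22.4,0,0,0,0,0],[32,-22.4,0,0,0,0,0],[32,-22.4,0,0,0,0,0],[0,0,0,0,0,0,0],[0,0,0,0,0,0,0]]]'
cat > to.py <<'E'
import sys
from h import *
P=dict(nl=(.4434,.0815),nr=(.5272,-.0687),fl=(.5500,.1410),fr=(.6338,-.0092))
s=manip.get_state();R=s['eef_rot'];p=s['ee_pos'];n=sys.argv[1]
d=np.array([*P[n],float(sys.argv[2])])-p
print(s['time'],p,'mm',R.T@d*1e3,'z',R[:,2],'F',s['contact_force'],'w',s['gripper_width'])
E
python3 to.py nr .11
```

```text
time: 0.77
ee_pos: [0.4109, -0.2703, 0.2223]
eef_rot: [[0.905, 0.425, -0.0], [0.425, -0.905, 0.0], [-0.0, -0.0, -1.0]]
contact_force: [0.2, 0.5, -1.1]
gripper_width: 0.038
grasp_force: 0.0
time: 1.43
ee_pos: [0.5275, -0.0671, 0.2217]
eef_rot: [[0.904, 0.428, -0.002], [0.428, -0.904, 0.0], [-0.002, -0.001, -1.0]]
contact_force: [0.0, 0.1, 0.7]
gripper_width: 0.0006
grasp_force: 0.0
1.4333 [ 0.527529   -0.06712867  0.22170844] mm [ -0.80293805   1.38630564 111.7084912 ] z [-1.76758890e-03  2.26576250e-04 -9.99998412e-01] F [0.00907828 0.11371354 0.6659413 ] w 0.0006337914442560903
```

```bash
python3 -m crank '[[[0,0,35,0,0,0,0],[0,0,35,0,0,0,0],[0,0,30,0,0,0,0],[0,0,12,0,0,0,0],[0,0,0,0,0,0,0],[0,0,0,0,0,0,0]]]'; python3 to.py nr .095; python3 -c "
from h import *
shot('side','s1');im=cv2.imread('pics/s1.png');cv2.imwrite('pics/s1c.png',cv2.resize(im[130:280,150:330],None,fx=4,fy=4,interpolation=2))"
```

```text
time: 1.93
ee_pos: [0.527, -0.0698, 0.1112]
eef_rot: [[0.906, 0.424, -0.0], [0.424, -0.906, -0.0], [-0.0, 0.0, -1.0]]
contact_force: [0.6, -0.4, 0.9]
gripper_width: 0.0003
grasp_force: 0.0
1.9333 [ 0.52699073 -0.0698176   0.11124724] mm [ 0.66744027 -0.92384459 16.24705116] z [-2.36162675e-04 -1.24274239e-04 -9.99999964e-01] F [ 0.6001473  -0.37569882  0.90585515] w 0.00030197845861060983
```

View pics/s1c.png

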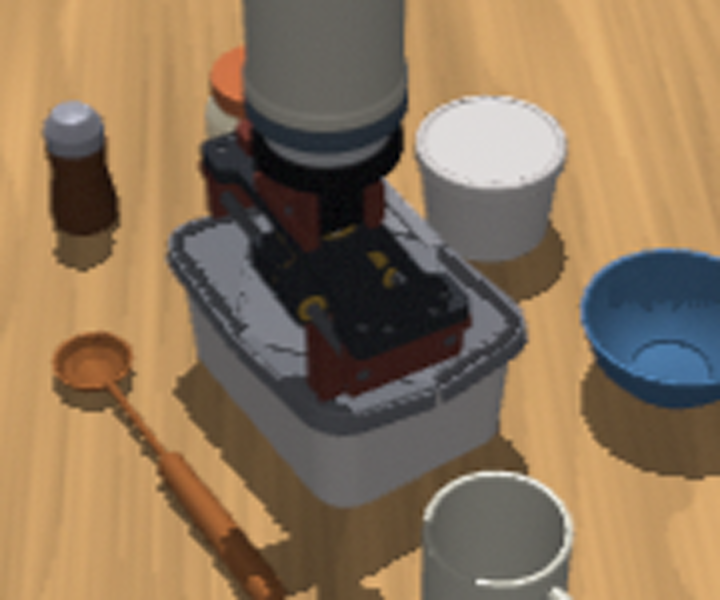

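The gripper hides the near right corner in the side view (rim corner about (330,420) in the crop), and it clears everything around it. I press slowly and watch the force.

```bash
for i in 1; do python3 -m crank '[[[0.5,-1,10,0,0,0,0],[0,0,5,0,0,0,0],[0,0,3,0,0,0,0],[0,0,0,0,0,0,0]]]'; done; python3 -m crank '[[[0,0,1,0,0,0,0],[0,0,1,0,0,0,0],[0,0,0,0,0,0,0]]]';python3 -m crank '[[[0,0,1,0,0,0,0],[0,0,1,0,0,0,0],[0,0,0,0,0,0,0]]]';python3 -m crank '[[[0,0,1,0,0,0,0],[0,0,1,0,0,0,0],[0,0,0,0,0,0,0]]]'; python3 to.py nr .085
```

```text
time: 2.32
ee_pos: [0.5275, -0.0681, 0.0929]
eef_rot: [[0.905, 0.425, 0.001], [0.425, -0.905, -0.001], [0.0, 0.001, -1.0]]
contact_force: [-0.1, -0.2, 1.7]
gripper_width: 0.0004
grasp_force: 0.7
time: 2.57
ee_pos: [0.5276, -0.0683, 0.092]
eef_rot: [[0.905, 0.425, 0.001], [0.425, -0.905, -0.001], [0.001, 0.002, -1.0]]
contact_force: [-1.9, -1.1, 5.6]
gripper_width: 0.0008
grasp_force: 2.7
time: 2.82
ee_pos: [0.5274, -0.0685, 0.0902]
eef_rot: [[0.905, 0.425, 0.001], [0.425, -0.905, -0.002], [0.0, 0.002, -1.0]]
contact_force: [-2.4, -2.9, 6.0]
gripper_width: 0.0005
grasp_force: 2.8
time: 3.07
ee_pos: [0.5272, -0.0676, 0.0864]
eef_rot: [[0.905, 0.425, -0.0], [0.425, -0.905, 0.001], [0.0, -0.001, -1.0]]
contact_force: [-0.2, 0.5, -0.3]
gripper_width: 0.0003
grasp_force: 0.0
3.0667 [ 0.52720677 -0.06756035  0.08635092] mm [-0.49053949  1.0295614   1.35026132] z [-1.93862647e-04  5.80050374e-04 -9.99999813e-01] F [-0.21951568  0.46049936 -0.3264442 ] w 0.00026733790206497657
```

The force built up and then vanished at 86.4 mm, so the corner has snapped. I press a little further to confirm it is firm, then lift and move to the far right corner.

```bash
python3 -m crank '[[[0,0,1,0,0,0,0],[0,0,2,0,0,0,0],[0,0,1,0,0,0,0],[0,0,0,0,0,0,0]]]';python3 -m crank '[[[0,0,-14,0,0,0,0],[0,0,-30,0,0,0,0],[30.5,-2.1,0,0,0,0,0],[30.5,-2.1,0,0,0,0,0],[30.5,-2.1,0,0,0,0,0],[30.5,-2.1,0,0,0,0,0],[0,0,0,0,0,0,0],[0,0,0,0,0,0,0]]]'; python3 to.py fr .096
python3 -c "
from h import *
shot('side','s2');im=cv2.imread('pics/s2.png');cv2.imwrite('pics/s2c.png',cv2.resize(im[130:280,150:330],None,fx=4,fy=4,interpolation=2))"
```

```text
time: 3.4
ee_pos: [0.5275, -0.0676, 0.0847]
eef_rot: [[0.905, 0.425, 0.001], [0.425, -0.905, 0.0], [0.001, 0.0, -1.0]]
contact_force: [-4.6, 1.0, 11.3]
gripper_width: 0.0006
grasp_force: 5.3
time: 4.07
ee_pos: [0.6342, -0.0075, 0.1246]
eef_rot: [[0.905, 0.426, -0.003], [0.426, -0.905, 0.0], [-0.003, -0.002, -1.0]]
contact_force: [0.2, 0.3, -0.4]
gripper_width: 0.0002
grasp_force: 0.0
4.0667 [ 0.63423427 -0.00747535  0.12458044] mm [-1.04841572  1.42169006 28.58118921] z [-3.22515921e-03  2.92939888e-04 -9.99994756e-01] F [ 0.20740298  0.303503   -0.36345135] w 0.0002270688049907484
```

View pics/s2c.png

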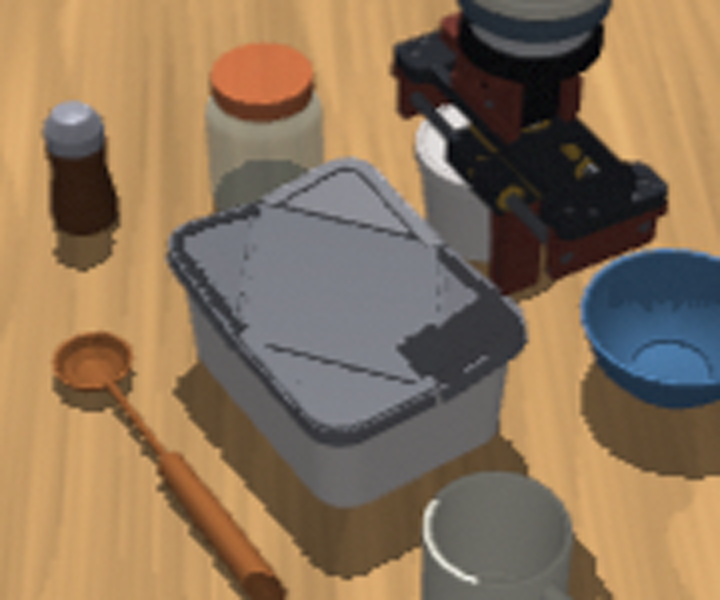

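The side view shows the near right corner (330,435) flush and the box unmoved. The gripper is over the far right corner, so I press there.

```bash
python3 -m crank '[[[0,0.5,15,0,0,0,0],[0,0,11,0,0,0,0],[0,0,4,0,0,0,0],[0,0,0,0,0,0,0]]]'; python3 -m crank '[[[0,0,1,0,0,0,0],[0,0,1,0,0,0,0],[0,0,0,0,0,0,0]]]';python3 -m crank '[[[0,0,1,0,0,0,0],[0,0,1,0,0,0,0],[0,0,0,0,0,0,0]]]';python3 -m crank '[[[0,0,1,0,0,0,0],[0,0,1,0,0,0,0],[0,0,0,0,0,0,0]]]';python3 -m crank '[[[0,0,1,0,0,0,0],[0,0,1,0,0,0,0],[0,0,1,0,0,0,0],[0,0,0,0,0,0,0]]]'; python3 to.py fr .085
```

```text
time: 4.45
ee_pos: [0.6328, -0.0093, 0.095]
eef_rot: [[0.906, 0.424, -0.003], [0.424, -0.906, 0.0], [-0.003, -0.001, -1.0]]
contact_force: [-0.7, 0.8, -0.2]
gripper_width: 0.0004
grasp_force: 0.0
time: 4.7
ee_pos: [0.6345, -0.009, 0.0953]
eef_rot: [[0.905, 0.425, 0.001], [0.425, -0.905, -0.0], [0.001, 0.0, -1.0]]
contact_force: [-0.4, 0.3, 0.3]
gripper_width: 0.0004
grasp_force: 0.0
time: 4.95
ee_pos: [0.6348, -0.0089, 0.0932]
eef_rot: [[0.905, 0.425, 0.001], [0.425, -0.905, -0.0], [0.001, 0.001, -1.0]]
contact_force: [1.5, -0.1, 2.1]
gripper_width: 0.0007
grasp_force: 1.0
time: 5.2
ee_pos: [0.6351, -0.0089, 0.092]
eef_rot: [[0.905, 0.425, 0.002], [0.425, -0.905, -0.0], [0.002, 0.001, -1.0]]
contact_force: [-0.1, -1.6, 4.2]
gripper_width: 0.0004
grasp_force: 2.3
time: 5.53
ee_pos: [0.6356, -0.0089, 0.0891]
eef_rot: [[0.905, 0.425, 0.004], [0.425, -0.905, -0.0], [0.003, 0.002, -1.0]]
contact_force: [2.9, 0.2, 3.5]
gripper_width: 0.0004
grasp_force: 1.8
5.5333 [ 0.63557943 -0.0088982   0.08907186] mm [-1.75267505 -0.49023436  4.06513917] z [ 3.80198899e-03 -2.29630713e-04 -9.99992746e-01] F [2.86701465 0.21246428 3.49510298] w 0.0003934014721896844
```

Not through yet, so I keep pressing.

```bash
python3 -m crank '[[[-0.5,0,1,0,0,0,0],[0,0,1,0,0,0,0],[0,0,0,0,0,0,0]]]';python3 -m crank '[[[0,0,1,0,0,0,0],[0,0,1,0,0,0,0],[0,0,0,0,0,0,0]]]';python3 to.py fr .085
```

```text
time: 5.78
ee_pos: [0.6335, -0.009, 0.0852]
eef_rot: [[0.905, 0.425, -0.001], [0.425, -0.905, 0.0], [-0.001, -0.001, -1.0]]
contact_force: [0.7, -0.2, 1.3]
gripper_width: 0.0005
grasp_force: 0.9
time: 6.03
ee_pos: [0.6336, -0.009, 0.0849]
eef_rot: [[0.905, 0.425, -0.0], [0.425, -0.905, 0.0], [-0.0, -0.0, -1.0]]
contact_force: [-3.1, 0.9, 7.7]
gripper_width: 0.0007
grasp_force: 3.9
6.0333 [ 0.63361565 -0.00897106  0.08486777] mm [ 0.06956682  0.28556817 -0.13227009] z [-1.30896778e-04  5.45683223e-05 -9.99999990e-01] F [-3.14915163  0.88134679  7.67921573] w 0.0006821759608018481
```

```bash
python3 -m crank '[[[0,0,-14,0,0,0,0],[0,0,-20,0,0,0,0],[-2.4,-34.3,0,0,0,0,0],[-2.4,-34.3,0,0,0,0,0],[-2.4,-34.3,0,0,0,0,0],[-2.4,-34.3,0,0,0,0,0],[-2.4,-34.3,0,0,0,0,0],[0,0,0,0,0,0,0]]]'; python3 -m crank '[[[0,0,0,0,0,0,0],[0,0,0,0,0,0,0]]]';python3 to.py fl .096
```

```text
time: 6.7
ee_pos: [0.5474, 0.1458, 0.1179]
eef_rot: [[0.903, 0.429, -0.002], [0.429, -0.903, 0.002], [-0.001, -0.003, -1.0]]
contact_force: [-0.6, 0.8, 0.1]
gripper_width: 0.0006
grasp_force: 0.0
time: 6.87
ee_pos: [0.5503, 0.1407, 0.1177]
eef_rot: [[0.905, 0.425, -0.0], [0.425, -0.905, -0.001], [-0.0, 0.001, -1.0]]
contact_force: [1.5, -0.6, -0.4]
gripper_width: 0.0006
grasp_force: 0.0
6.8667 [0.55025119 0.14074109 0.1176593 ] mm [-0.10769907 -0.35251857 21.6591692 ] z [-1.76448196e-04 -6.63330846e-04 -9.99999764e-01] F [ 1.49251118 -0.62909718 -0.42175979] w 0.0006231686042948414
```

```bash
python3 -m crank '[[[0,0,12,0,0,0,0],[0,0,8,0,0,0,0],[0,0,3,0,0,0,0],[0,0,0,0,0,0,0]]]'; python3 -m crank '[[[0,0,1,0,0,0,0],[0,0,1,0,0,0,0],[0,0,1,0,0,0,0],[0,0,0,0,0,0,0]]]';python3 -m crank '[[[0,0,1,0,0,0,0],[0,0,1,0,0,0,0],[0,0,1,0,0,0,0],[0,0,0,0,0,0,0]]]';python3 -m crank '[[[0,0,1,0,0,0,0],[0,0,1,0,0,0,0],[0,0,0,0,0,0,0]]]';python3 -m crank '[[[0,0,1,0,0,0,0],[0,0,1,0,0,0,0],[0,0,0,0,0,0,0]]]'; python3 to.py fl .085
```

```text
time: 7.2
ee_pos: [0.5501, 0.1401, 0.0932]
eef_rot: [[0.906, 0.424, -0.002], [0.424, -0.906, -0.001], [-0.002, -0.0, -1.0]]
contact_force: [0.2, -0.1, 1.6]
gripper_width: 0.0007
grasp_force: 0.3
time: 7.53
ee_pos: [0.5504, 0.1406, 0.0923]
eef_rot: [[0.905, 0.425, 0.001], [0.425, -0.905, -0.001], [0.0, 0.001, -1.0]]
contact_force: [-1.8, -3.3, 4.2]
gripper_width: 0.0003
grasp_force: 2.1
time: 7.87
ee_pos: [0.5506, 0.1411, 0.0895]
eef_rot: [[0.905, 0.425, 0.002], [0.425, -0.905, 0.0], [0.001, 0.001, -1.0]]
contact_force: [-0.9, -2.2, 4.4]
gripper_width: 0.0005
grasp_force: 2.1
time: 8.12
ee_pos: [0.5497, 0.1414, 0.0856]
eef_rot: [[0.905, 0.425, -0.002], [0.425, -0.905, 0.0], [-0.001, -0.001, -1.0]]
contact_force: [-0.7, -0.7, 0.1]
gripper_width: 0.0005
grasp_force: 0.0
time: 8.37
ee_pos: [0.5501, 0.1414, 0.0851]
eef_rot: [[0.905, 0.425, -0.0], [0.425, -0.905, 0.0], [0.0, -0.0, -1.0]]
contact_force: [-1.8, 0.8, 3.2]
gripper_width: 0.0002
grasp_force: 1.5
8.3667 [0.55005215 0.14137775 0.08511596] mm [-0.20781444  0.31979871  0.11579437] z [-2.52150020e-05  4.54754824e-04 -9.99999896e-01] F [-1.76626012  0.83584949  3.15180164] w 0.00021739488684581173
```

The far left corner has snapped and is firm at 85.1 mm. The near left corner is next.

```bash
python3 -m crank '[[[0,0,1,0,0,0,0],[0,0,-14,0,0,0,0],[0,0,-20,0,0,0,0],[-30.5,2.2,0,0,0,0,0],[-30.5,2.2,0,0,0,0,0],[-30.5,2.2,0,0,0,0,0],[-30.5,2.2,0,0,0,0,0],[0,0,0,0,0,0,0]]]'; python3 -m crank '[[[0,0,0,0,0,0,0],[0,0,0,0,0,0,0]]]';python3 to.py nl .096
```

```text
time: 9.03
ee_pos: [0.4402, 0.0797, 0.1176]
eef_rot: [[0.906, 0.424, -0.001], [0.424, -0.906, -0.001], [-0.002, 0.0, -1.0]]
contact_force: [-0.4, -0.2, 0.2]
gripper_width: 0.0003
grasp_force: 0.0
time: 9.2
ee_pos: [0.4442, 0.0815, 0.1183]
eef_rot: [[0.905, 0.425, 0.002], [0.425, -0.905, 0.0], [0.002, 0.0, -1.0]]
contact_force: [0.0, -0.5, -0.1]
gripper_width: 0.0004
grasp_force: 0.0
9.2 [0.44416332 0.08151996 0.11825806] mm [-0.73496738 -0.31210519 22.25683449] z [ 1.55565029e-03  4.30938055e-04 -9.99998697e-01] F [ 0.00408751 -0.49844898 -0.11905572] w 0.00036057767844297243
```

```bash
python3 -m crank '[[[0,0,12,0,0,0,0],[0,0,8,0,0,0,0],[0,0,4,0,0,0,0],[0,0,0,0,0,0,0]]]'; python3 -m crank '[[[0,0,1,0,0,0,0],[0,0,1,0,0,0,0],[0,0,1,0,0,0,0],[0,0,0,0,0,0,0]]]';python3 -m crank '[[[0,0,1,0,0,0,0],[0,0,1,0,0,0,0],[0,0,0,0,0,0,0]]]';python3 -m crank '[[[0,0,1,0,0,0,0],[0,0,1,0,0,0,0],[0,0,0,0,0,0,0]]]';python3 -m crank '[[[0,0,1,0,0,0,0],[0,0,1,0,0,0,0],[0,0,0,0,0,0,0]]]'; python3 to.py nl .085
```

```text
time: 9.53
ee_pos: [0.4432, 0.0816, 0.0921]
eef_rot: [[0.905, 0.425, -0.003], [0.425, -0.905, -0.0], [-0.002, -0.001, -1.0]]
contact_force: [-0.1, 1.0, 1.3]
gripper_width: 0.0005
grasp_force: 0.6
time: 9.87
ee_pos: [0.4433, 0.0816, 0.0914]
eef_rot: [[0.905, 0.425, -0.0], [0.425, -0.905, 0.001], [-0.0, -0.001, -1.0]]
contact_force: [-3.4, 0.6, 5.6]
gripper_width: 0.0005
grasp_force: 2.8
time: 10.12
ee_pos: [0.4434, 0.0814, 0.0888]
eef_rot: [[0.905, 0.425, -0.0], [0.425, -0.905, 0.0], [-0.0, -0.0, -1.0]]
contact_force: [-0.7, -0.1, 0.4]
gripper_width: 0.0002
grasp_force: 0.2
time: 10.37
ee_pos: [0.4434, 0.0812, 0.0859]
eef_rot: [[0.905, 0.425, -0.001], [0.425, -0.905, -0.0], [-0.001, -0.0, -1.0]]
contact_force: [-0.7, -0.1, -0.4]
gripper_width: 0.0004
grasp_force: 0.0
time: 10.62
ee_pos: [0.4436, 0.0813, 0.0851]
eef_rot: [[0.905, 0.425, 0.0], [0.425, -0.905, -0.0], [0.0, 0.0, -1.0]]
contact_force: [-1.8, 0.1, 3.1]
gripper_width: 0.0007
grasp_force: 1.4
10.6167 [0.44356193 0.08125108 0.08508594] mm [-0.04088711 -0.29415058  0.08586843] z [ 3.41002473e-04 -7.60592902e-05 -9.99999939e-01] F [-1.79168932  0.05569288  3.05070045] w 0.0006778509722982219
```

All four have given way. I retreat and look at all the corners.

```bash
python3 -m crank '[[[0,0,-14,0,0,0,0],[0,0,-40,0,0,0,0],[0,0,-40,0,0,0,0],[0,0,-30,0,0,0,0],[-10,38,0,0,0,0,0],[-10,38,0,0,0,0,0],[-10,38,0,0,0,0,0],[-10,38,0,0,0,0,0]]]'; python3 -m crank '[[[-10,38,0,0,0,0,0],[-10,38,0,0,0,0,0],[-10,38,0,0,0,0,0],[-10,38,0,0,0,0,0],[-10,38,0,0,0,0,0],[0,0,0,0,0,0,0],[0,0,0,0,0,0,0],[0,0,0,0,0,0,0]]]'
python3 -c "
from h import *
a=shot('side','s3')['color'];b=shot('top','t3')['color']
s0=cv2.imread('pics/top0.png').astype(int);
A=cv2.resize(a[150:290,160:310],None,fx=2.6,fy=2.6,interpolation=2);B=cv2.resize(b[140:280,190:340],None,fx=2.6,fy=2.6,interpolation=2)
cv2.imwrite('pics/c3.png',np.hstack([B,A])[:,:,::-1])"
```

```text
time: 11.28
ee_pos: [0.472, -0.0748, 0.2088]
eef_rot: [[0.905, 0.426, 0.001], [0.426, -0.905, -0.0], [0.001, 0.001, -1.0]]
contact_force: [0.8, 0.2, -0.6]
gripper_width: 0.0002
grasp_force: 0.0
time: 11.95
ee_pos: [0.5072, -0.2663, 0.2082]
eef_rot: [[0.905, 0.424, -0.001], [0.424, -0.905, 0.001], [-0.0, -0.001, -1.0]]
contact_force: [0.5, 0.1, -0.3]
gripper_width: 0.0001
grasp_force: 0.0
```

View pics/c3.png

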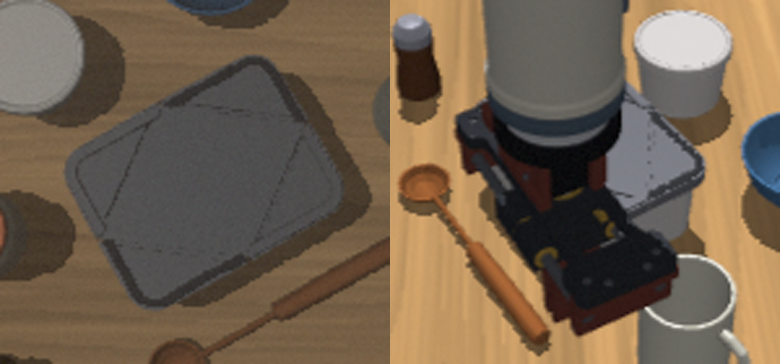

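In the top view the box is unmoved, but the rims at near left (150,300) and far right (255,62) show darker. The arm hides part of the side view, so I move clear and look again.

```bash
python3 -m crank '[[[-35,0,0,0,0,0,0],[-35,0,0,0,0,0,0],[-35,0,0,0,0,0,0],[-35,0,0,0,0,0,0],[-25,25,0,0,0,0,0],[-25,25,0,0,0,0,0],[-25,25,0,0,0,0,0],[0,0,0,0,0,0,0]]]'
python3 -c "
from h import *
shot('side','s4')
a=cv2.imread('pics/s4.png');b=cv2.imread('pics/side0.png')
f=lambda i:cv2.resize(i[160:260,185:290],None,fx=3.7,fy=3.7,interpolation=cv2.INTER_NEAREST)
cv2.imwrite('pics/c4.png',np.hstack([f(b),f(a)]))"
```

```text
time: 12.72
ee_pos: [0.3425, -0.4288, 0.2085]
eef_rot: [[0.907, 0.422, -0.001], [0.422, -0.907, -0.002], [-0.002, 0.002, -1.0]]
contact_force: [1.2, -0.1, -0.3]
gripper_width: 0.0005
grasp_force: 0.0
```

View pics/c4.png

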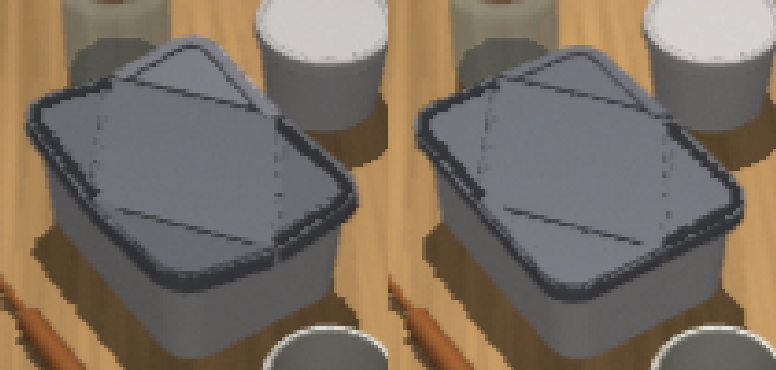

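In the side view (before on the left, after on the right), three corners clearly dropped by 8 to 10 zoomed px. The far right drop, (350,185) to (740,190), is less clear, so I measure the lid outline numerically.

Run:
```python
from h import *
z=np.load('pics/side0.npz')
C=np.array([.5386,.0362]);x=np.array([.8732,.4873]);y=np.array([-.4873,.8732])
M=[]
for f in('side0','s4'):
    i=cv2.imread(f'pics/{f}.png').astype(int);M.append((i[...,2]-i[...,0])<25)
for n,a,b in(('nl',-1,1),('nr',-1,-1),('fl',1,1),('fr',1,-1)):
    for s in(68,):
        p=C+x*a*68/1e3+y*b*93/1e3
        u=[proj(z['K'],z['V'],[*p,h]) for h in(.085,.094)];print(n,'pred shut/up',u[0].round(1),u[1].round(1))
print('cols: top boundary before/after')
for c in list(range(188,206,2))+list(range(262,282,2)):
    r=[]
    for m in M:
        col=np.where(m[165:235,c])[0];r.append((165+col.min(),165+col.max()) if len(col) else None)
    print(c,*r)
```

```text
nl pred shut/up [192.  190.9] [191.7 188.2]
nr pred shut/up [232.2 237.3] [232.1 234.5]
fl pred shut/up [238.4 171.7] [238.3 169. ]
fr pred shut/up [281.2 213.8] [281.4 211.1]
cols: top boundary before/after
188 None None
190 None None
192 (np.int64(189), np.int64(195)) (np.int64(192), np.int64(195))
194 (np.int64(187), np.int64(198)) (np.int64(189), np.int64(200))
196 (np.int64(186), np.int64(201)) (np.int64(188), np.int64(202))
198 (np.int64(185), np.int64(210)) (np.int64(187), np.int64(211))
200 (np.int64(185), np.int64(220)) (np.int64(186), np.int64(219))
202 (np.int64(184), np.int64(222)) (np.int64(185), np.int64(222))
204 (np.int64(176), np.int64(225)) (np.int64(176), np.int64(224))
262 (np.int64(165), np.int64(234)) (np.int64(165), np.int64(234))
264 (np.int64(165), np.int64(234)) (np.int64(165), np.int64(234))
266 (np.int64(165), np.int64(234)) (np.int64(165), np.int64(234))
268 (np.int64(165), np.int64(234)) (np.int64(165), np.int64(234))
270 (np.int64(165), np.int64(234)) (np.int64(165), np.int64(234))
272 (np.int64(165), np.int64(234)) (np.int64(165), np.int64(234))
274 (np.int64(165), np.int64(234)) (np.int64(165), np.int64(234))
276 (np.int64(165), np.int64(222)) (np.int64(165), np.int64(222))
278 (np.int64(165), np.int64(218)) (np.int64(165), np.int64(220))
280 (np.int64(165), np.int64(216)) (np.int64(165), np.int64(218))
```

Run:
```python
import cv2,numpy as np
for f in('side0','s4'):
    g=cv2.cvtColor(cv2.imread(f'pics/{f}.png'),6);print(f)
    for c in(270,274,277):print(c,g[188:226,c])
```

```text
side0
270 [ 92  92  92  93  93  93  93  77  67  71  84  95  55  50  52  50  70 104
 109 108 108 107 108 108 109 109 109  91 107  60  50  93  89  56  51  50
  64  84]
274 [ 92  93  93  94  92  92  93  76  67  66  66  68  66  76  98  97  57  51
  49  70 104 108 110 108 109  82  73  53  50  71  61  52  51  50  81  86
  87  88]
277 [ 91  93  92  92  92  91  90  73  70  71  71  70  69  68  68  70  92  97
  97  58  50  50  50  64  52  50  49  72  61  53  52  49 124 134 134 137
 139 139]
s4
270 [ 98  97  98  96  97  98  98  82  72  71  71  80 109  63  54  54  53 115
 119 120 119 120 120 121 120 121 120 120 121 121  72  56  53  51  62  53
  53  67]
274 [ 98  96  98  98  98  96  97  80  70  67  67  69  70  69  72  81  95 106
  61  54  77 117 120 120 121 120 121 108  69  56  54  55  62  53  51  66
  86  91]
277 [ 96  98  96  96  95  96  94  77  74  75  74  72  73  73  71  71  70  71
 125  96 106  60  55  77  78  78  79  56  53  53  94  58  51  53 113 143
 147 151]
```

The far right outline dropped about 2 px, like the near left one. A 9 mm drop should give about 2.7 px, so with the firm contact at 85 mm all four corners are shut.

```bash
python3 -c "
from bench import manip
print(manip.job_done())"
```

```text
the job is handed in; nothing more can be done
None
```

I pressed all four lid corners until they clicked shut and handed the job in after about 13 s of the 45 s; each was firm at about 85 mm and the pictures show the box where it stood, but the hand-in returned no verdict.

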